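Open the battery box of the circuit kit

ROBOT

A 6-joint arm with a two-finger parallel gripper is mounted at the origin on the work surface. World frame = base frame: x ahead of the robot, y to its left, z up, the work surface at z = 0. Lengths are in m, angles in degrees, forces in N, time in s.
With the tool pointing down it reaches from about 0.325 to 1 m from the base axis. Payload 5.1 kg.
Tool frame: the origin (TCP) lies on the centre line of the jaws, within the pads' length; the fingertips stand 19 mm ahead of it and the grasp point (between the pads) is the TCP; z points along the fingers, x is the direction in which the jaws open and shut, and the axes are right-handed (so a half turn about z gives the same grasp; the last joint's range is limited). The gripper opens to 85 mm and grips with 20 to 120 N. Pads are 22 mm wide; open, the fingers measure 114 mm over their backs; the gripper's body (76 mm by 85 mm) begins 54 mm behind the grasp point. The pads swing forward as they close: fully open they stand 13 mm farther back than shut.
Start: joints at [63.277, 7.093, 94.555, -0, 78.352, -4.733], TCP at [0.243, 0.603, 0.226] pointing down, gripper open.
Joint ranges: [-149.61, 149.61], [-58.7, 133.49], [1.44, 155.28], [-77.14, 257.14], [18.33, 153.61], [-166.67, 166.67]. Speed limits (degrees/s): [147.25, 147.25, 180, 180, 180, 180].

INTERFACE

Orientations are given as a 3x3 rotation matrix whose columns are the frame's x, y, z axes.
In Python, from cell import bot gives the robot as it stands.
- The arm moves only by the tool apply_moves, never from a script. Its argument "series" is one flat list of numbers, 4 for each row, row after row: the shift along the tool's x, y, z in m, then the turn about the tool's z in degrees. A call has 1 to 12 rows; each row shifts and turns the pose as measured when the row begins, along the tool's axes as they then stand; what a row does not reach is not made up. A row lasts 1/12 s, in which the tool goes at most 41.7 mm and 7.16 degrees, less where a joint would pass 70% of its speed; a pose out of reach is approached as far as the arm can. A call with a gripper value outside its range is refused whole. "gripper" is the closure, from 0 (fully open) to 1 (shut), set as the call begins (left out, the last holds). The fingers move at their own pace and stop on an object; "grip_force" is the grip in N (left out, the last holds). Time passes only in rows, so rows that do not move let the fingers close. It gives the time, the measured TCP pose, the force and the opening at its end, in the units of the state.
- bot.sense(): the state, without advancing time (a new reading comes with each control period).
- bot.snapshot(name): name is "side" or "top" or "wrist"; returns a dict with "frame" (420x560x3 uint8, red, green, blue), "intrinsics" (3x3 intrinsics, pixels), "cam_to_world" (4x4, takes a point from camera to world coordinates); the wrist camera has in their place "mount" (4x4, takes a point from camera to tool coordinates, whose origin is the TCP and whose axes are the tool frame's). Camera axes: x right, y down, z forward; pixel columns grow to the right and rows downward; lengths in m; the calibration is good to about 2 mm. A picture is of the moment at which its call begins: read the wrist's pose just before it. There is no depth.
- bot.job_done(): hands the job in, once; it reports no verdict.
The state is a dict: "clock": time; "q": joint angles; "dq": joint speeds; "joint_torque": joint torques, N m; "tcp_pos": TCP position; "tcp_rot": TCP orientation; "ft_force": force on the tool from outside, world axes, zero at the start; "wrist_torque": the same for the moment, N m; "grip_width": opening from 0.0 (shut) to 1.0 (fully open).
Only numpy, scipy, OpenCV 4.12 (cv2) and the standard library are available. Lean on these libraries where they do the work, as an engineer would, in place of code of your own. Each camera call takes 0.05 s, during which the arm holds its last target.

TASK

Open the battery box: press its snap tab all the way in, then push the released cover along the box, over the tab, until the whole cover is off its seat and lies flat on the box's deck with the batteries uncovered. Only press and push with the fingertips, nothing needs gripping: do not pick the cover up, do not force it against the unpressed tab, and leave the other things on the desk where they are.

Things in the scene. Friction and masses are not known exactly. Their poses are not given: they have to be found in the camera images.
- box: Off-white plastic battery box fixed to the desk, a long shallow channel 255 x 112 x 48 mm high. Origin on the desk under the centre of the cover's seat; x along the box the way the cover slides off, z up. Spans x = -62 to 193, y = -56 to 56 mm. Side walls (inner faces y = +/-46.5, tops z = 48) guide the cover. Seat: x = -50 to 50 at z = 40, round an opening 84 x 72 mm with three cells in it.
- deck (a point): Centre of where the cover is to lie (box x = 115, y = 0, z = 40 mm) on the box's flat deck, which is level with the seat and runs from x = 52 to an end wall at x = 185 (top z = 48). The cover is fully off its seat once its origin is 102 mm or more along the box's x; the end wall stops it at 135.
- cover: Loose grey plastic cover on the seat, 100 (x) x 90 (y) mm, about 120 g. Origin at the centre of its underside, axes as the box's; starts at x = 0, y = 0, z = 40 mm of the box frame (within 1 mm). Plate from z = 4 to 10 on two side runners 4 mm high; 1.5 mm play at each side. Slides with about 1 N or less. Pushed hard at the rib against a stop it would tip up.
- cover_rib (a point): Centre of the top of the upright rib across the cover near its rear edge, 68 mm above the desk (x = -25, z = 28 mm in the cover's frame). The rib is 8 thick (x) x 60 wide (y) and stands 18 mm above the plate. Its rear face, to push on, is 4 mm from here in -x; the plate reaches 25 mm behind here.
- tab (a joint): How far the snap tab is pressed down, m: 0 released (may start up to 0.001), 0.009 fully in, top then 41 mm above the desk. Resists with about 4 to 5 N all the way, has no return spring, stays where it is left. It stands just ahead of the cover's front edge and blocks it; pressed 7 mm or more, it lets the cover pass over it.
- tab_press (a point): Centre of the pressing area on top of the snap tab, moves with it; released it is 50 mm above the desk at x = 78, y = 0 mm of the box frame. The tab is a flat grey block with three dark grip lines, 46 (box x = 52 to 98) x 34 mm (y); its top is then 10 mm above the deck, level with the cover's plate.
- eraser: Bystander: off-white eraser block 55 x 24 x 16 mm; origin under its centre. This and the next three stand close round the box, in changing places.
- cell1: Bystander: spare battery cell standing upright, 26 mm across, 49 high; origin under its centre.
- cell2: Bystander: a second spare cell, the same.
- glue: Bystander: glue stick standing upright, 29 mm across, 80 high; origin under its centre.
- tub: Bystander: open white plastic tub, 100 mm across, 62 high; origin under its centre.
- wiper: Bystander: board wiper, 50 x 125 x 32 mm; origin under its centre.
- ruler: Bystander: wooden ruler 310 x 30 x 5 mm lying flat; origin under its centre.
Not all that is in view belongs to the job. Of the things like the cover, leave any that is green; of the rest the larger one is meant.

How it is judged (in metres and radians):
On the way, in this order (a step that is already met when the one before it is completed fails the run):
1. the tab is pressed in (7 mm or more) while the cover is still on its seat (value of joint tab above 0.007 m and x of cover in the frame of box below 0.006 m), for 0.1 s.
2. the cover has been pushed off its seat (102 mm or more along the box) (x of cover in the frame of box above 0.102 m), for 0.1 s.
At the end, for the whole second after the job is handed in: The cover's origin is 102 to 140 mm along the box from the seat's centre, within 6 mm of its centre line, resting flat on the deck (height within 4 mm, tilt under 0.06 rad) and at rest; the tab is still pressed 7 mm or more (x of cover in the frame of box between 0.102 and 0.14 m and y of cover in the frame of box between -0.006 and 0.006 m and z of cover in the frame of box between 0.036 and 0.044 m and angle between cover's own z axis and vertical below 0.06 rad and value of joint tab above 0.007 m and linear speed of cover below 0.01 m/s); the robot touches nothing.
It fails at once if the cover is lifted or tipped up (origin more than 12 mm above its seat, or tilted over 0.2 rad) (z of cover in the frame of box above 0.052 m or angle between cover's own z axis and vertical above 0.2 rad).
It fails at once if the cover is forced past the unpressed tab (x of cover in the frame of box above 0.008 m and value of joint tab below 0.005 m).
It fails at once if a bystander is moved more than 20 mm or knocked over (distance of any of eraser, cell1, cell2, glue, tub, wiper, ruler from where it was at the start of the episode above 0.02 m or angle between any of eraser, cell1, cell2, glue, tub, wiper, ruler's own z axis and vertical above 0.4 rad).
It also fails if it takes over 38 s, if anything falls off the work surface, if the arm or the gripper's body presses on something with over 40 N, if the wrist force passes 120 N, or if a joint passes its speed limit or range.

## Working session

There is one attempt and no reset: what is moved stays moved. The work goes in short steps, Python scripts to look and compute and a tool call to move; the robot and the scene stay as the last step left them, time stands still between calls to the robot, and variables do not carry over. Pictures are saved under pics/ and viewed, and the job is handed in when it is done.

Besides the shell and the picture viewer there is one more tool, called after "Request:" by a JSON object that holds its "api" and its "payload". apply_moves: Moves the arm, as the interface text tells. Its arguments: {"type":"object","properties":{"series":{"type":"array"},"gripper":{"type":"number"},"grip_force":{"type":"number"}},"required":["series"]}

```bash
mkdir -p pics; ls
python3 - <<'E'
from cell import bot
import cv2,json
s=bot.sense();print(s['clock'],s['tcp_pos'],s['tcp_rot'],s['grip_width'],s['ft_force'])
for n in('side','top','wrist'):
    d=bot.snapshot(n);cv2.imwrite(f'pics/{n}0.png',d['frame'][:,:,::-1])
    print(n,d['intrinsics'],d.get('cam_to_world'),d.get('mount'))
E
```

```text
pics
0.0 [0.24315762 0.60212972 0.2249474 ] [[ 3.74509303e-01  9.27222665e-01 -9.54938728e-04]
 [ 9.27220748e-01 -3.74510479e-01 -1.89336512e-03]
 [-2.11320561e-03 -1.76356150e-04 -9.99997752e-01]] 0.9998375256180616 [-0.75702442 -0.51754645 -0.27600818]
side [[438.58208428   0.         284.32455549]
 [  0.         438.58208428 217.91489673]
 [  0.           0.           1.        ]] [[ 0.82604337 -0.41205474  0.3845299   0.12623658]
 [-0.56353308 -0.59282755  0.57531379 -0.60317055]
 [-0.00910085 -0.69192946 -0.72190775  0.84952727]
 [ 0.          0.          0.          1.        ]] None
top [[477.34487416   0.         279.64762751]
 [  0.         477.34487416 211.9785781 ]
 [  0.           0.           1.        ]] [[-0.02496901 -0.9983316   0.05206318  0.46776574]
 [-0.99960901  0.02558876  0.0112713  -0.01821965]
 [-0.01258473 -0.05176139 -0.99858018  1.28314896]
 [ 0.          0.          0.          1.        ]] None
wrist [[340.04420877   0.         276.7614188 ]
 [  0.         340.04420877 210.92795878]
 [  0.           0.           1.        ]] None [[ 9.99999939e-01 -3.49521426e-04 -2.83825417e-05  5.69295613e-04]
 [ 3.43799527e-04  9.61240400e-01  2.75711398e-01 -6.96918490e-02]
 [-6.90845952e-05 -2.75711391e-01  9.61240461e-01 -1.48204182e-01]
 [ 0.00000000e+00  0.00000000e+00  0.00000000e+00  1.00000000e+00]]
```

View pics/side0.png

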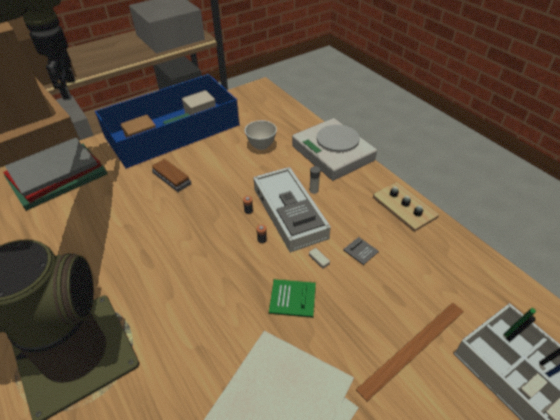

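View pics/top0.png

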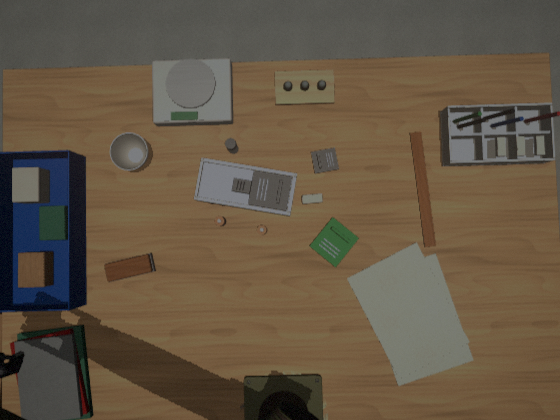

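View pics/wrist0.png

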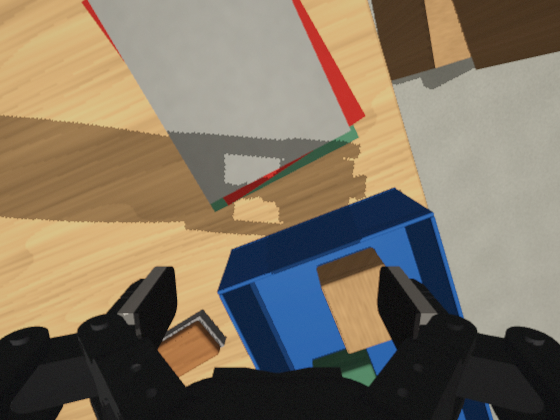

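The top view shows the box at about (245,187). The cover with its rib is at (270,188), the tab at (241,185), and the deck end is to the left. The glue stick is at (231,144) and the cells are at (221,221) and (263,230). Next I'll enlarge the box and fit its outline.

Run:
```python
import cv2
a=cv2.imread('pics/top0.png')[130:245,180:340]
cv2.imwrite('pics/topc.png',cv2.resize(a,None,fx=5,fy=5,interpolation=cv2.INTER_CUBIC))
a=cv2.imread('pics/side0.png')[155:260,225:345]
cv2.imwrite('pics/sidec.png',cv2.resize(a,None,fx=5.7,fy=5.7,interpolation=cv2.INTER_CUBIC))
```

```text
(no output)
```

View pics/topc.png

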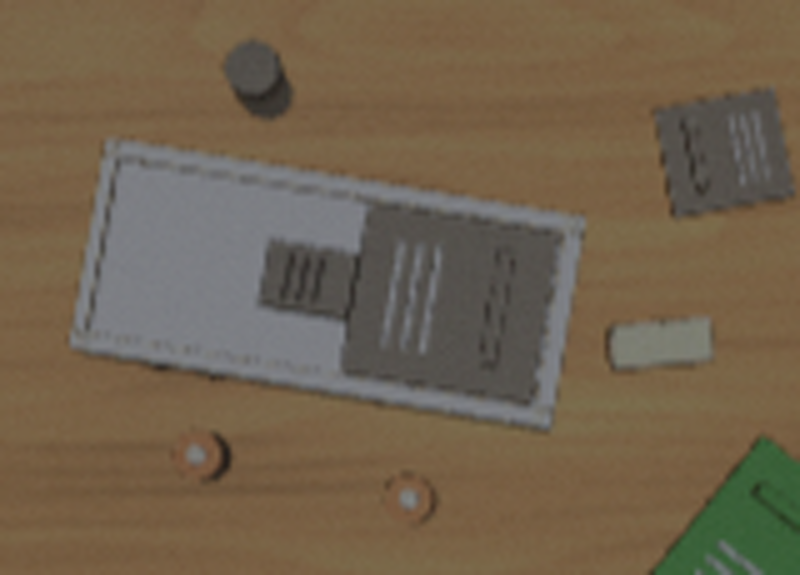

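View pics/sidec.png

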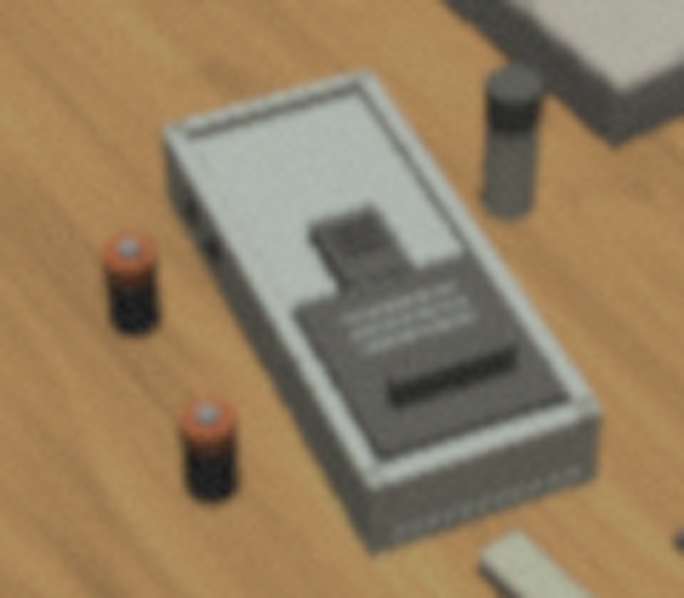

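```bash
cat > h.py <<'E'
import numpy as np
from cell import bot
def ray(d,uv,T=None):
    T=d['cam_to_world'] if T is None else T
    K=np.array(d['intrinsics']);T=np.array(T)
    v=T[:3,:3]@np.linalg.solve(K,[uv[0],uv[1],1]);return T[:3,3],v
def plane(d,uv,z,T=None):
    o,v=ray(d,uv,T);return o+v*(z-o[2])/v[2]
def tri(rs):
    A=0;b=0
    for o,v in rs:
        v=v/np.linalg.norm(v);P=np.eye(3)-np.outer(v,v);A=A+P;b=b+P@o
    p=np.linalg.solve(A,b);return p,[np.linalg.norm((np.eye(3)-np.outer(v,v)/(v@v))@(p-o)) for o,v in rs]
def wristT(d,s):
    T=np.eye(4);T[:3,:3]=s['tcp_rot'];T[:3,3]=s['tcp_pos'];return T@np.array(d['mount'])
def fitframe(P,Q): # Q box xy -> P world xy
    P=np.array(P)[:,:2];Q=np.array(Q)
    p,q=P.mean(0),Q.mean(0);H=(Q-q).T@(P-p)
    a=np.arctan2(H[0,1]-H[1,0],H[0,0]+H[1,1]);R=np.array([[np.cos(a),-np.sin(a)],[np.sin(a),np.cos(a)]])
    t=p-R@q;return a,R,t,P-(Q@R.T+t)
E
python3 - <<'E'
from h import *
np.set_printoptions(precision=4,suppress=True)
t=bot.snapshot('top');s=bot.snapshot('side')
Q=[(193,56),(193,-56),(-62,-56),(-62,56)]
Q=np.array(Q)/1000
ct=[(72,347),(107,140),(582,217),(549,427)]
cs=[(168,130),(368,75),(600,410),(372,480)]
P=[];S=[];T=[]
for a,b in zip(ct,cs):
    ua=((a[0]+.5)/5-.5+180,(a[1]+.5)/5-.5+130);ub=((b[0]+.5)/5.7-.5+225,(b[1]+.5)/5.7-.5+155)
    P.append(plane(t,ua,.048));S.append(plane(s,ub,.048));p,r=tri([ray(t,ua),ray(s,ub)]);T.append(p);print(P[-1],S[-1],p,r)
for X in(P,S,T):
    a,R,tt,e=fitframe(X,Q);print(np.degrees(a),tt,e.ravel())
for b in [(253,68),(200,455),(408,498),(660,343)]:
    print(plane(t,((b[0]+.5)/5-.5+180,(b[1]+.5)/5-.5+130),.05))
E
```

```text
[0.5717 0.2176 0.048 ] [0.572  0.2125 0.048 ] [0.5732 0.2177 0.0436] [np.float64(0.001409216133712569), np.float64(0.0014092161337130509)]
[0.6796 0.1976 0.048 ] [0.6758 0.191  0.048 ] [0.6811 0.1989 0.0401] [np.float64(0.00013110036539064224), np.float64(0.00013110036539066392)]
[ 0.6326 -0.0493  0.048 ] [ 0.6293 -0.0533  0.048 ] [ 0.6332 -0.0494  0.0421] [np.float64(0.00020638865922076037), np.float64(0.00020638865922057925)]
[ 0.5237 -0.0293  0.048 ] [ 0.5247 -0.0299  0.048 ] [ 0.5242 -0.0296  0.0481] [np.float64(0.0005773129819511629), np.float64(0.0005773129819511448)]
79.17728974758347 [0.5896 0.0198] [ 0.0008 -0.0023 -0.0012 -0.0013 -0.0004  0.0023  0.0007  0.0013]
78.88759360873122 [0.5878 0.0158] [ 0.002  -0.0035 -0.0042 -0.0034 -0.0015  0.0025  0.0038  0.0044]
79.08632701241415 [0.5905 0.0201] [ 0.0012 -0.0025 -0.001  -0.0001 -0.0006  0.002   0.0004  0.0006]
[0.7151 0.1202 0.05  ]
[0.5137 0.1517 0.05  ]
[0.4887 0.0445 0.05  ]
[ 0.5656 -0.0879  0.05  ]
```

Request:
{"api": "apply_moves", "payload": {"series": [0,0,0,7.1,0,0,0,7.1,0,0,0,7.1,0,0,0,7.1,0,0,0,7.1,0,0,0,7.1,0,0,0,7.1,0,0,0,7.1,0,0,0,7.1,0,0,0,7.1,0,0,0,7.1,0,0,0,1], "gripper": 1.0, "grip_force": 40}}

```text
clock: 1.25
tcp_pos: [0.2426, 0.6011, 0.2226]
tcp_rot: [[0.977, -0.212, -0.003], [-0.212, -0.977, -0.005], [-0.001, 0.005, -1.0]]
ft_force: [0.3, -0.1, 0.4]
grip_width: -0.005
```

Request:
{"api": "apply_moves", "payload": {"series": [0.028,0.028,0,0,0.028,0.028,0,0,0.028,0.028,0,0,0.028,0.028,0,0,0.028,0.028,0,0,0.028,0.028,0,0,0.028,0.028,0,0,0.028,0.028,0,0,0.028,0.028,0,0,0.028,0.028,0,0,0.028,0.028,0,0,0.028,0.028,0,0]}}

```text
clock: 2.25
tcp_pos: [0.512, 0.195, 0.2229]
tcp_rot: [[0.986, -0.167, -0.001], [-0.167, -0.986, -0.002], [-0.0, 0.002, -1.0]]
ft_force: [0.8, 0.5, 0.3]
grip_width: -0.001
```

Request:
{"api": "apply_moves", "payload": {"series": [0.027,0.024,0,0.5,0.027,0.024,0,0.5,0.027,0.024,0,0.3,0.027,0.024,0,0,0,0,0,0,0,0,0,0]}}

```text
clock: 2.75
tcp_pos: [0.6081, 0.0672, 0.2233]
tcp_rot: [[0.983, -0.185, 0.002], [-0.185, -0.983, -0.003], [0.002, 0.003, -1.0]]
ft_force: [0.3, 0.8, 0.2]
grip_width: -0.003
```

Run:
```python
from h import *
import cv2,pickle
s=bot.sense();print(s['clock'],s['tcp_pos'],s['tcp_rot'],s['ft_force'],np.abs(s['dq']).max())
d=bot.snapshot('wrist');cv2.imwrite('pics/w1.png',d['frame'][:,:,::-1]);pickle.dump((s,d),open('w1.pkl','wb'))
```

```text
2.75 [0.60807877 0.06716554 0.22326515] [[ 0.98265971 -0.18541092  0.00163851]
 [-0.18540456 -0.9826563  -0.00342747]
 [ 0.00224558  0.00306425 -0.99999278]] [0.30880696 0.84649572 0.18141156] 2.9653482266580236
```

View pics/w1.png

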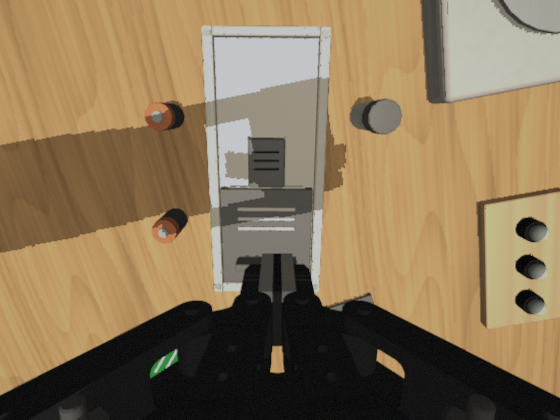

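The wrist view shows the box upright in the picture. Its outer top corners are near (203,27), (330,27), (217,290) and (320,290). The tab is at (267,162), its grip lines are at about y=160, and the cover's front edge is at y≈188.

Run:
```python
import cv2
a=cv2.imread('pics/w1.png')[15:305,190:345]
cv2.imwrite('pics/w1a.png',cv2.resize(a[:150],None,fx=4,fy=4,interpolation=cv2.INTER_CUBIC))
cv2.imwrite('pics/w1b.png',cv2.resize(a[145:],None,fx=4,fy=4,interpolation=cv2.INTER_CUBIC))
```

```text
(no output)
```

View pics/w1a.png

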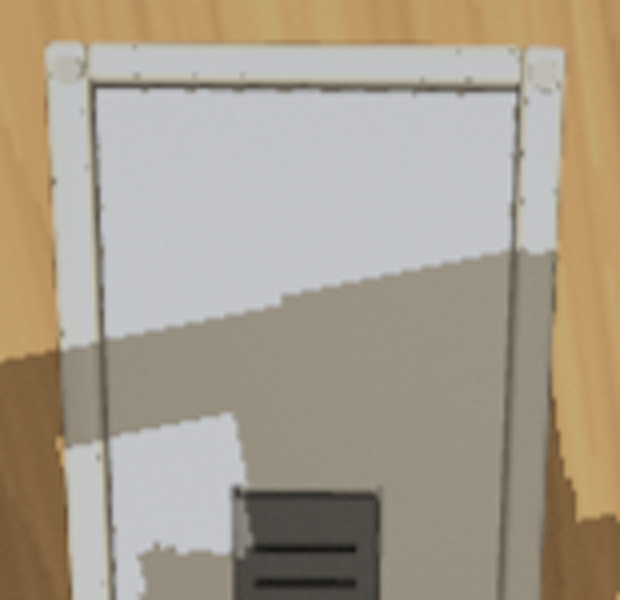

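View pics/w1b.png

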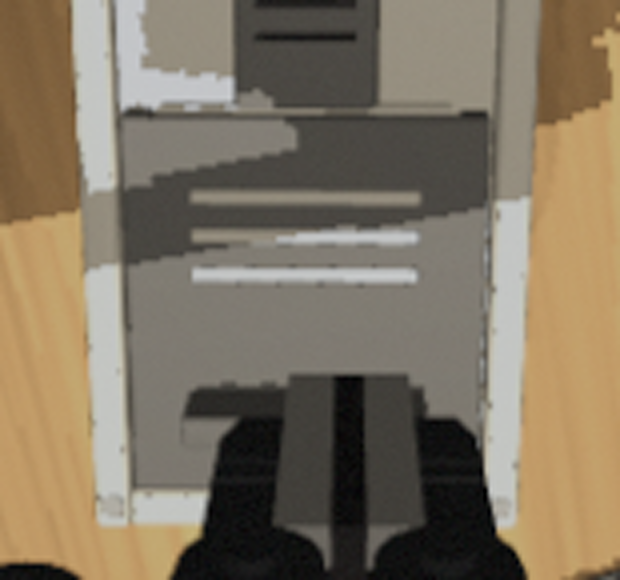

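Run:
```python
from h import *
import pickle
np.set_printoptions(precision=4,suppress=True)
s,d=pickle.load(open('w1.pkl','rb'));T=wristT(d,s)
A=lambda u,v:((u+.5)/4-.5+190,(v+.5)/4-.5+15)
B=lambda u,v:((u+.5)/4-.5+190,(v+.5)/4-.5+160)
Q=np.array([(193,56),(193,-56),(-62,56),(-62,-56)])/1000
uv=[A(46,43),A(564,47),B(97,523),B(515,526)]
P=[plane(d,u,.048,T) for u in uv];print(np.array(P))
a,R,t,e=fitframe(P,Q);print(np.degrees(a),t,e)
tab=[plane(d,u,.05,T) for u in (A(235,491),A(380,491),B(378,105),B(236,103))]
c=np.mean(tab,0);print('tab',c,'box',R.T@(c[:2]-t),[R.T@(p[:2]-t) for p in tab])
cov=[plane(d,u,.05,T) for u in (B(122,113),B(488,115))];print('cover front',[R.T@(p[:2]-t) for p in cov])
rib=[plane(d,u,.068,T) for u in (B(184,415),B(190,388))];print('rib left top',[R.T@(p[:2]-t) for p in rib])
# tip in tool coords at tool z=.019
M=np.array(d['mount'])
for u in (B(288,375),B(410,375)):
    print('tip',plane(d,u,.019,M))
print('tcp box',R.T@(s['tcp_pos'][:2]-t), R.T@np.array(s['tcp_rot'])[:2,:2])
# triangulate tab corner with top
tp=bot.snapshot('top')
for name,a_,b_ in(('tab front L',A(235,491),(260,307)),('tab front R',A(380,491),(269,240)),('ribtop end',B(184,415),(480,366)),):
    ub=((b_[0]+.5)/5-.5+180,(b_[1]+.5)/5-.5+130)
    print(name,*tri([ray(d,a_,T),ray(tp,ub)]))
```

```text
[[ 0.5717  0.2188  0.048 ]
 [ 0.6803  0.1975  0.048 ]
 [ 0.5227 -0.0293  0.048 ]
 [ 0.6315 -0.0509  0.048 ]]
78.8444963104819 [0.5889 0.0198] [[ 0.0004 -0.0012]
 [-0.0008 -0.0008]
 [ 0.0007  0.0009]
 [-0.0003  0.001 ]]
tab [0.604  0.0942 0.05  ] box [ 0.076  -0.0004] [array([0.0986, 0.0163]), array([ 0.0989, -0.0173]), array([ 0.0531, -0.0174]), array([0.0534, 0.0167])]
cover front [array([0.0507, 0.0442]), array([ 0.0509, -0.044 ])]
rib left top [array([-0.0202,  0.0291]), array([-0.0131,  0.0275])]
tip [-0.0077  0.0009  0.019 ]
tip [0.0085 0.0009 0.019 ]
tcp box [ 0.0502 -0.0097] [[ 0.0082 -1.    ]
 [-1.     -0.0082]]
tab front L [0.5909 0.1196 0.0417] [np.float64(0.0004951096657406191), np.float64(0.0004951096657407485)]
tab front R [0.6248 0.1136 0.05  ] [np.float64(0.00021522950093430074), np.float64(0.00021522950093460293)]
ribtop end [0.5555 0.005  0.0659] [np.float64(0.0005946370594239001), np.float64(0.0005946370594239337)]
```

Request:
{"api": "apply_moves", "payload": {"series": [-0.005,-0.014,0,0,-0.005,-0.014,0.02,0,0,0,0.035,0,0,0,0.035,0,0,0,0.033,0,0,0,0.01,0,0,0,0,0,0,0,0,0]}}

```text
clock: 3.52
tcp_pos: [0.5997, 0.1142, 0.0917]
tcp_rot: [[0.986, -0.166, 0.01], [-0.166, -0.986, 0.001], [0.01, -0.003, -1.0]]
ft_force: [0.6, -0.4, -0.1]
grip_width: 0.005
```

Run:
```python
from h import *
import cv2,pickle
s=bot.sense();print(s['clock'],s['tcp_pos'],s['ft_force'],np.abs(s['dq']).max())
a=np.radians(78.9);R=np.array([[np.cos(a),-np.sin(a)],[np.sin(a),np.cos(a)]])
print(R.T@(s['tcp_pos'][:2]-np.array([.589,.0198])))
d=bot.snapshot('side')['frame'][155:260,225:345,::-1]
cv2.imwrite('pics/s2.png',cv2.resize(d,None,fx=5.7,fy=5.7,interpolation=cv2.INTER_CUBIC))
d=bot.snapshot('wrist');cv2.imwrite('pics/w2.png',d['frame'][:,:,::-1])
```

```text
3.5167 [0.59970862 0.11421896 0.09166338] [ 0.58901481 -0.3654135  -0.14720326] 1.6140316921098417
[0.09471428 0.00766943]
```

View pics/s2.png

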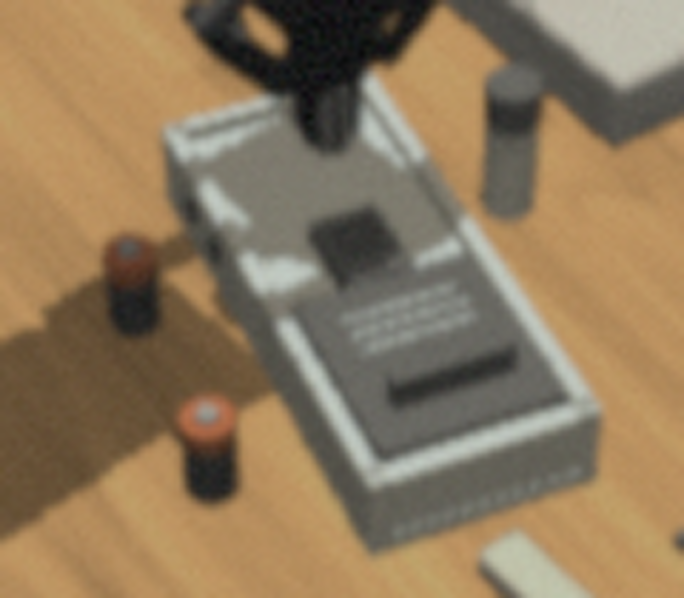

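View pics/w2.png

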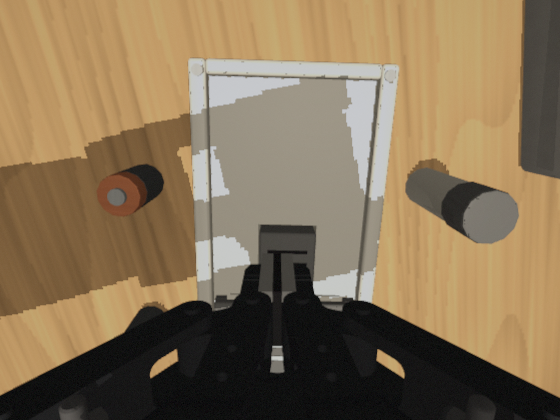

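Request:
{"api": "apply_moves", "payload": {"series": [0.004,0.008,0,0.7,0.003,0.006,0,0.6,0,0,0,0,0,0,0,0]}}

```text
clock: 3.95
tcp_pos: [0.6106, 0.0975, 0.1013]
tcp_rot: [[0.981, -0.191, 0.026], [-0.191, -0.982, 0.002], [0.025, -0.007, -1.0]]
ft_force: [-0.3, -0.8, -0.2]
grip_width: -0.0
```

```bash
cat > st.py <<'E'
from h import *
np.set_printoptions(precision=4,suppress=True)
s=bot.sense();a=np.radians(78.9);R=np.array([[np.cos(a),-np.sin(a)],[np.sin(a),np.cos(a)]])
r=np.array(s['tcp_rot'])
print(s['clock'],'box',R.T@(s['tcp_pos'][:2]-np.array([.589,.0198])),'z',s['tcp_pos'][2],'F',s['ft_force'],'toolx yaw',np.degrees(np.arctan2(r[1,0],r[0,0])),r[:2,2],'dq',np.abs(s['dq']).max())
E
python3 st.py
```

```text
3.95 box [ 0.0804 -0.0063] z 0.10127732365798493 F [-0.2664 -0.8044 -0.1715] toolx yaw -11.018384125449192 [0.0259 0.0019] dq 1.1261203084122358
```

Request:
{"api": "apply_moves", "payload": {"series": [-0.003,0.001,0.006,0,-0.003,0.001,0.006,0,-0.001,0,0.006,0,0,0,0.004,0,0,0,0,0]}}

```text
clock: 4.37
tcp_pos: [0.6044, 0.0958, 0.0786]
tcp_rot: [[0.981, -0.193, 0.029], [-0.193, -0.981, 0.002], [0.028, -0.008, -1.0]]
ft_force: [-0.1, -0.5, -0.3]
grip_width: 0.001
```

```bash
python3 st.py
```

```text
4.3667 box [ 0.0775 -0.0005] z 0.07862000489077464 F [-0.0875 -0.4945 -0.2667] toolx yaw -11.132748594400004 [0.0287 0.0022] dq 0.636779237845107
```

Well placed over the tab. Next I'll press in small steps.

Request:
{"api": "apply_moves", "payload": {"series": [0,0,0.003,0,0,0,0.003,0,0,0,0.002,0,0,0,0.002,0]}}

```text
clock: 4.7
tcp_pos: [0.604, 0.0961, 0.0666]
tcp_rot: [[0.981, -0.192, 0.027], [-0.193, -0.981, 0.002], [0.026, -0.007, -1.0]]
ft_force: [0.6, 0.2, 0.0]
grip_width: 0.0
```

```bash
python3 st.py
```

```text
4.7 box [ 0.0777 -0.    ] z 0.06658898713843375 F [0.5653 0.1882 0.0309] toolx yaw -11.105532569683794 [0.027  0.0021] dq 2.73601578316648
```

Request:
{"api": "apply_moves", "payload": {"series": [0,0,0.002,0,0,0,0.002,0]}}

```text
clock: 4.87
tcp_pos: [0.6042, 0.0962, 0.0621]
tcp_rot: [[0.981, -0.192, 0.027], [-0.192, -0.981, 0.002], [0.026, -0.007, -1.0]]
ft_force: [0.1, -0.6, -0.4]
grip_width: -0.002
```

Request:
{"api": "apply_moves", "payload": {"series": [0,0,0.002,0,0,0,0.002,0]}}

```text
clock: 5.03
tcp_pos: [0.6045, 0.0963, 0.0578]
tcp_rot: [[0.981, -0.192, 0.027], [-0.192, -0.981, 0.002], [0.026, -0.007, -1.0]]
ft_force: [0.2, -0.5, 0.1]
grip_width: 0.002
```

```bash
python3 - <<'E'
from h import *
import cv2
d=bot.snapshot('side')['frame'][155:260,225:345,::-1]
cv2.imwrite('pics/s3.png',cv2.resize(d,None,fx=5.7,fy=5.7,interpolation=cv2.INTER_CUBIC))
d=bot.snapshot('wrist');cv2.imwrite('pics/w3.png',cv2.resize(d['frame'][150:400,180:380,::-1],None,fx=3,fy=3,interpolation=cv2.INTER_CUBIC)[:600])
E
python3 st.py
```

```text
5.1333 box [ 0.0779 -0.0001] z 0.05750465565006935 F [ 0.059   0.9623 -0.1733] toolx yaw -11.094518756212087 [0.0264 0.0021] dq 0.2885212889106254
```

View pics/s3.png

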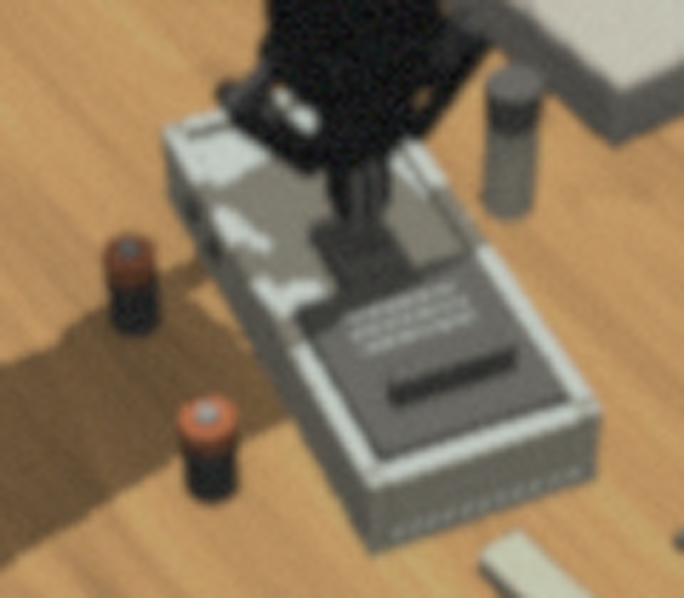

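View pics/w3.png

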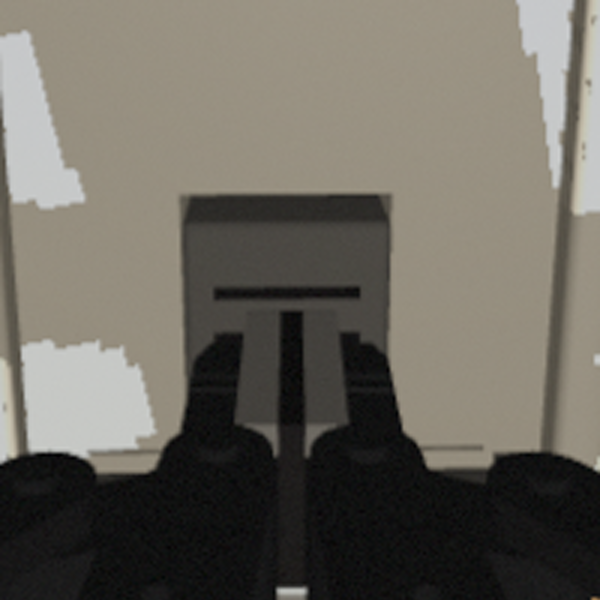

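Run:
```python
from h import *
s=bot.sense();d=bot.snapshot('side');u=((360.5)/5.7-.5+225,(222.5)/5.7-.5+155)
o,v=ray(d,u);p,r=tri([(o,v),(s['tcp_pos'],np.array(s['tcp_rot'])[:,2])]);print(p,r,s['tcp_pos'])
```

```text
[0.60462514 0.09590917 0.05861496] [np.float64(0.0006129654488658661), np.float64(0.0006129654488658934)] [0.60414198 0.096248   0.05750466]
```

Request:
{"api": "apply_moves", "payload": {"series": [0,0,0.002,0,0,0,0.002,0]}}

```text
clock: 5.35
tcp_pos: [0.605, 0.0963, 0.0543]
tcp_rot: [[0.981, -0.192, 0.028], [-0.192, -0.981, 0.002], [0.027, -0.008, -1.0]]
ft_force: [-0.7, -0.3, -0.9]
grip_width: 0.0
```

Request:
{"api": "apply_moves", "payload": {"series": [0,0,0.002,0,0,0,0.001,0]}}

```text
clock: 5.52
tcp_pos: [0.6051, 0.0963, 0.051]
tcp_rot: [[0.981, -0.192, 0.028], [-0.192, -0.981, 0.002], [0.027, -0.008, -1.0]]
ft_force: [0.4, 0.5, 0.9]
grip_width: -0.004
```

Request:
{"api": "apply_moves", "payload": {"series": [0,0,0.002,0,0,0,0.001,0]}}

```text
clock: 5.68
tcp_pos: [0.6052, 0.0963, 0.0477]
tcp_rot: [[0.981, -0.192, 0.028], [-0.192, -0.981, 0.002], [0.027, -0.008, -1.0]]
ft_force: [-0.7, 1.1, 1.3]
grip_width: 0.004
```

Request:
{"api": "apply_moves", "payload": {"series": [0,0,0.002,0,0,0,0.001,0]}}

```text
clock: 5.85
tcp_pos: [0.6054, 0.0963, 0.0446]
tcp_rot: [[0.981, -0.192, 0.028], [-0.192, -0.981, 0.002], [0.027, -0.008, -1.0]]
ft_force: [-1.4, -0.0, 3.2]
grip_width: 0.002
```

```bash
python3 - <<'E'
from h import *
import cv2
d=bot.snapshot('side')['frame'][155:260,225:345,::-1]
cv2.imwrite('pics/s4.png',cv2.resize(d,None,fx=5.7,fy=5.7,interpolation=cv2.INTER_CUBIC))
d=bot.snapshot('wrist');cv2.imwrite('pics/w4.png',cv2.resize(d['frame'][150:400,180:380,::-1],None,fx=3,fy=3,interpolation=cv2.INTER_CUBIC)[:600])
E
python3 st.py
```

```text
5.95 box [ 0.0782 -0.0014] z 0.044657898563791584 F [-0.3361  0.1668  0.6742] toolx yaw -11.097823967256694 [0.0287 0.0022] dq 0.39880107362502515
```

View pics/s4.png

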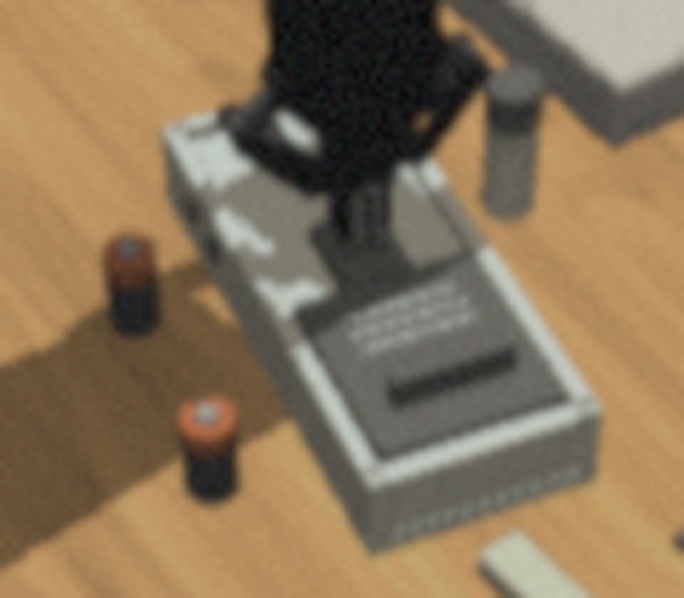

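View pics/w4.png

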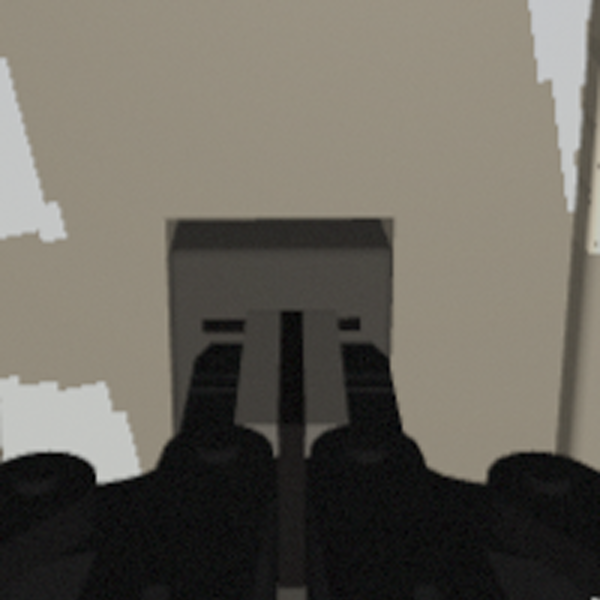

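Request:
{"api": "apply_moves", "payload": {"series": [0,0,0.002,0,0,0,0.002,0]}}

```text
clock: 6.12
tcp_pos: [0.6056, 0.0963, 0.0415]
tcp_rot: [[0.981, -0.192, 0.028], [-0.192, -0.981, 0.002], [0.027, -0.008, -1.0]]
ft_force: [-2.4, -0.7, 4.2]
grip_width: -0.0
```

Request:
{"api": "apply_moves", "payload": {"series": [0,0,0.002,0,0,0,0.002,0]}}

```text
clock: 6.28
tcp_pos: [0.6056, 0.0963, 0.0378]
tcp_rot: [[0.981, -0.192, 0.028], [-0.192, -0.981, 0.002], [0.027, -0.007, -1.0]]
ft_force: [-2.9, -0.5, 3.0]
grip_width: -0.001
```

```bash
cat > look.py <<'E'
from h import *
import cv2,sys
n=sys.argv[1]
d=bot.snapshot('side')['frame'][155:260,225:345,::-1]
a=cv2.resize(d,None,fx=3.3,fy=5,interpolation=cv2.INTER_CUBIC) if 0 else cv2.resize(d,(400,350),interpolation=cv2.INTER_CUBIC)
d=bot.snapshot('wrist');b=cv2.resize(d['frame'][20:370,100:460,::-1],(360,350))
cv2.imwrite(f'pics/{n}.png',np.hstack([a,b]))
E
python3 look.py m5; python3 st.py
```

```text
6.3833 box [ 0.0783 -0.0016] z 0.03746733755629176 F [-0.8239  0.7227  2.059 ] toolx yaw -11.088330784643874 [0.028  0.0021] dq 0.11444064415395977
```

View pics/m5.png

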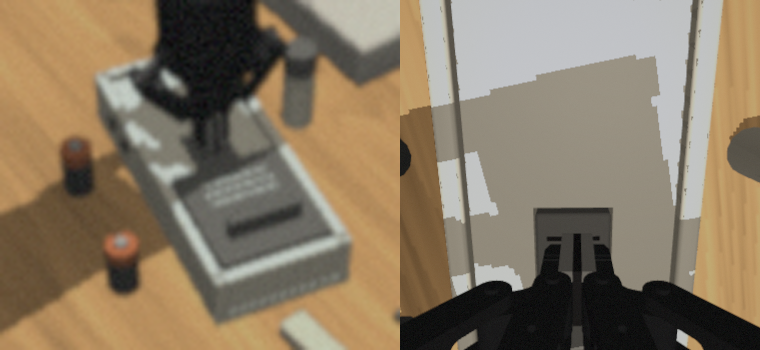

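The tab is going down: the front face in the wrist view at (573,212) is now a thin band. I'll press on to the stop.

Request:
{"api": "apply_moves", "payload": {"series": [0,0,0.002,0,0,0,0.001,0]}}

```text
clock: 6.55
tcp_pos: [0.6059, 0.0963, 0.0359]
tcp_rot: [[0.981, -0.192, 0.027], [-0.192, -0.981, 0.002], [0.026, -0.007, -1.0]]
ft_force: [-7.8, -1.8, 14.3]
grip_width: -0.003
```

Request:
{"api": "apply_moves", "payload": {"series": [0,0,0.002,0,0,0,0.002,0]}}

```text
clock: 6.72
tcp_pos: [0.6059, 0.0964, 0.0359]
tcp_rot: [[0.981, -0.192, 0.024], [-0.192, -0.981, 0.001], [0.024, -0.006, -1.0]]
ft_force: [-10.0, -0.2, 15.8]
grip_width: 0.0
```

Request:
{"api": "apply_moves", "payload": {"series": [0,0,0.002,0,0,0,0.002,0,0,0,0.001,0]}}

```text
clock: 6.97
tcp_pos: [0.6058, 0.0964, 0.036]
tcp_rot: [[0.981, -0.191, 0.021], [-0.191, -0.982, 0.001], [0.021, -0.005, -1.0]]
ft_force: [-4.9, -1.1, 5.7]
grip_width: 0.003
```

```bash
python3 look.py m6; python3 st.py
```

```text
7.0667 box [ 0.0784 -0.0018] z 0.03593496045356122 F [-6.2749 -0.9888  9.5676] toolx yaw -11.027382176273386 [0.0212 0.0008] dq 0.1050613358943697
```

View pics/m6.png

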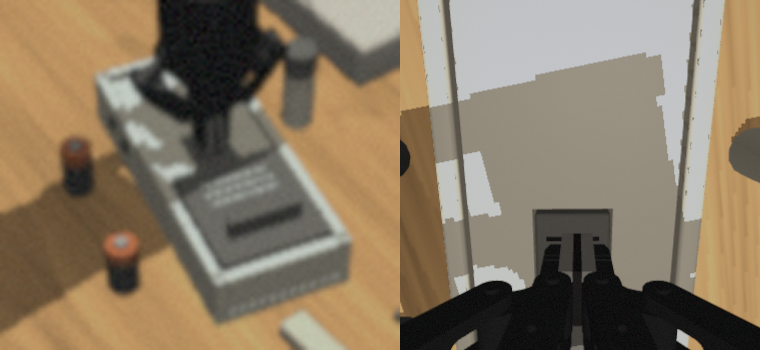

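Request:
{"api": "apply_moves", "payload": {"series": [0,0,-0.005,0,0,0,-0.01,0,0,0,-0.015,0,0,0,-0.012,0,0,0,-0.008,0,0,0,0,0,0,0,0,0]}}

```text
clock: 7.65
tcp_pos: [0.6055, 0.0964, 0.0886]
tcp_rot: [[0.981, -0.191, 0.024], [-0.191, -0.981, 0.001], [0.024, -0.006, -1.0]]
ft_force: [-0.4, -0.4, -0.4]
grip_width: 0.0
```

```bash
python3 look.py m7; python3 st.py
```

```text
7.75 box [ 0.0783 -0.0013] z 0.08813507213077175 F [-0.2539 -0.9877 -0.4993] toolx yaw -11.044219817259814 [0.0238 0.0012] dq 0.6514179800675427
```

View pics/m7.png

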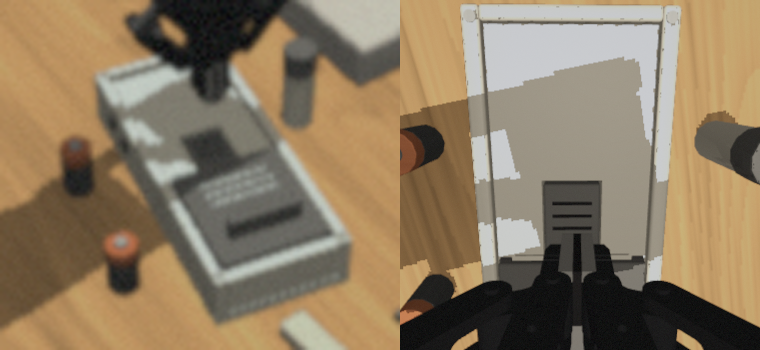

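The tab is down: no front face shows at (573,183) in the wrist view, and the cover is unmoved. Next I'll move behind the rib.

Request:
{"api": "apply_moves", "payload": {"series": [0,0.01,0,0,0,0.02,0,0,0,0.02,0,0,0,0.02,0,0,0,0.02,0,0,0,0.012,0,0,0,0.006,0,0,0,0,0,0]}}

```text
clock: 8.42
tcp_pos: [0.5793, -0.0164, 0.0812]
tcp_rot: [[0.982, -0.189, 0.014], [-0.189, -0.982, 0.001], [0.013, -0.004, -1.0]]
ft_force: [0.9, 1.3, -1.5]
grip_width: -0.004
```

```bash
python3 st.py
```

```text
8.4167 box [-0.0374  0.0026] z 0.08115521324371794 F [ 0.8898  1.2823 -1.4848] toolx yaw -10.920456474544988 [0.0138 0.001 ] dq 0.598298017287766
```

Request:
{"api": "apply_moves", "payload": {"series": [0.001,0.006,0,0,0.001,0.006,0,0,0,0,0,0,0,0,0,0]}}

```text
clock: 8.75
tcp_pos: [0.5789, -0.0286, 0.0805]
tcp_rot: [[0.982, -0.189, 0.013], [-0.189, -0.982, 0.002], [0.012, -0.004, -1.0]]
ft_force: [0.3, -0.2, -0.2]
grip_width: 0.002
```

```bash
python3 st.py; python3 look.py m8
```

```text
8.75 box [-0.0494  0.0006] z 0.08049058359954768 F [ 0.3366 -0.2136 -0.2202] toolx yaw -10.872920874180837 [0.013  0.0019] dq 0.2619287381520504
```

View pics/m8.png

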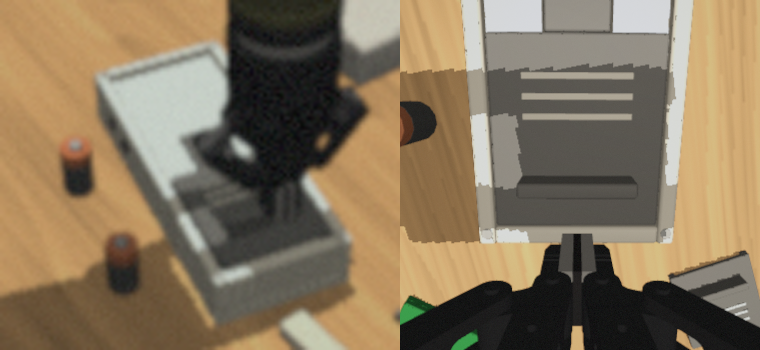

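The rib (front at (577,188)) is clear ahead of the tips at (577,238). Lowering now.

Request:
{"api": "apply_moves", "payload": {"series": [0,0,0.006,0,0,0,0.008,0,0,0,0.006,0,0,0,0.003,0,0,0,0,0]}}

```text
clock: 9.27
tcp_pos: [0.5793, -0.0268, 0.055]
tcp_rot: [[0.982, -0.186, 0.013], [-0.186, -0.983, 0.002], [0.012, -0.005, -1.0]]
ft_force: [-0.7, 0.3, 0.2]
grip_width: 0.001
```

```bash
python3 st.py; python3 look.py m9
```

```text
9.2667 box [-0.0476  0.0005] z 0.054961027930291936 F [-0.7369  0.3174  0.1617] toolx yaw -10.727397590889048 [0.013  0.0021] dq 0.6234480188308533
```

View pics/m9.png

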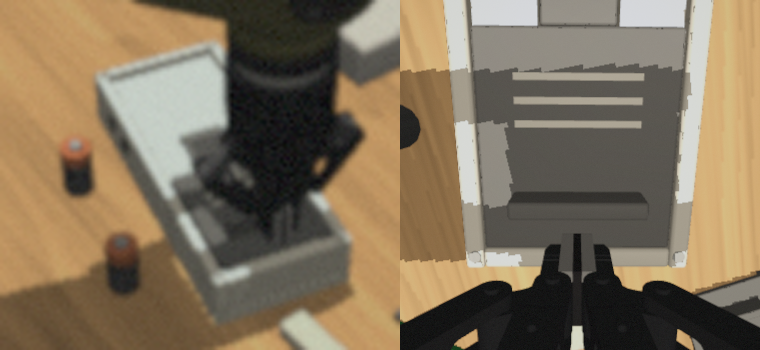

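Request:
{"api": "apply_moves", "payload": {"series": [0,0,0.002,0,0,-0.003,0.001,0,0,-0.003,0,0,0,-0.003,0,0,0,-0.003,0,0]}}

```text
clock: 9.78
tcp_pos: [0.5828, -0.0149, 0.0533]
tcp_rot: [[0.982, -0.187, 0.015], [-0.187, -0.982, 0.001], [0.015, -0.004, -1.0]]
ft_force: [-1.0, 0.6, -1.1]
grip_width: -0.003
```

```bash
python3 st.py
```

```text
9.7833 box [-0.0352 -0.0006] z 0.05330727476137348 F [-1.0088  0.5585 -1.1456] toolx yaw -10.783742605585196 [0.0154 0.0014] dq 4.016287193924361
```

Request:
{"api": "apply_moves", "payload": {"series": [0,-0.004,0,0,0,-0.004,0,0,0,-0.004,0,0,0,-0.004,0,0,0,-0.004,0,0,0,-0.003,0,0]}}

```text
clock: 10.28
tcp_pos: [0.5877, 0.0105, 0.0538]
tcp_rot: [[0.982, -0.186, 0.016], [-0.186, -0.982, 0.001], [0.016, -0.004, -1.0]]
ft_force: [-0.2, -0.8, -0.7]
grip_width: 0.003
```

```bash
python3 st.py; python3 look.py m10
```

```text
10.2833 box [-0.0094 -0.0005] z 0.053813355615844924 F [-0.2045 -0.8314 -0.7216] toolx yaw -10.736563908411494 [0.016  0.0011] dq 4.020368787136742
```

View pics/m10.png

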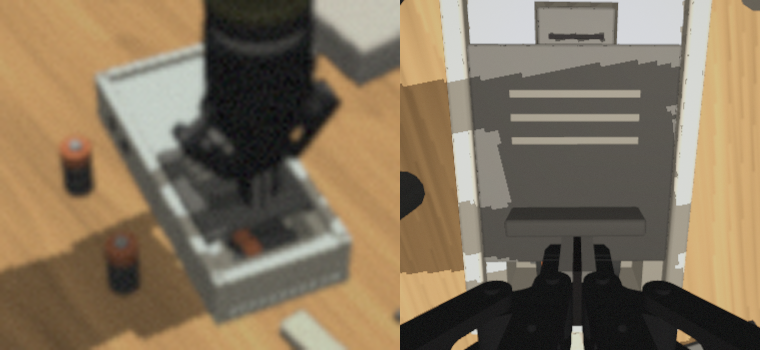

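The cover is sliding over the tab, and in the side view an orange cell shows at (243,240). I'll keep pushing.

Request:
{"api": "apply_moves", "payload": {"series": [0,-0.004,0.0005,0,0,-0.004,0.0005,0,0,-0.004,0,0,0,-0.004,0,0,0,-0.004,0,0,0,-0.004,0,0,0,-0.004,0,0,0,-0.004,0,0,0,-0.004,0,0,0,-0.004,0,0,0,-0.003,0,0]}}

```text
clock: 11.3
tcp_pos: [0.5969, 0.0562, 0.0534]
tcp_rot: [[0.982, -0.187, 0.017], [-0.187, -0.982, 0.0], [0.016, -0.003, -1.0]]
ft_force: [0.9, -1.3, 0.4]
grip_width: 0.0
```

```bash
python3 st.py; python3 look.py m11
```

```text
11.3 box [ 0.0372 -0.0007] z 0.05335958202908893 F [ 0.8589 -1.3336  0.4247] toolx yaw -10.752916758565094 [0.0167 0.0002] dq 3.822183503271794
```

View pics/m11.png

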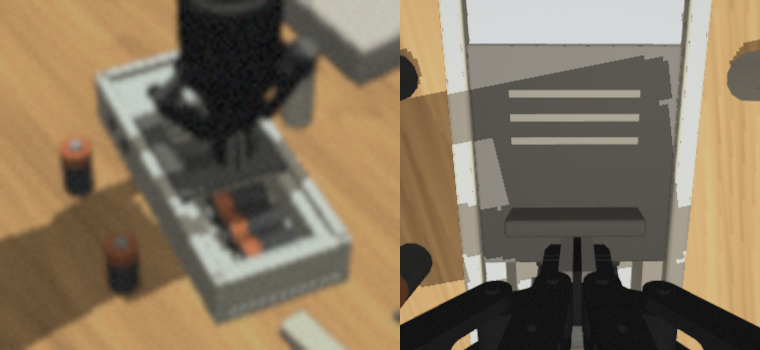

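Measuring the cover's front edge (wrist, z = 0.05) to know how far remains.

Run:
```python
from h import *
s=bot.sense();d=bot.snapshot('wrist');T=wristT(d,s)
a=np.radians(78.9);R=np.array([[np.cos(a),-np.sin(a)],[np.sin(a),np.cos(a)]]);o=np.array([.589,.0198])
# view pixel (u,v) in right panel: full = u-400+100, v+20
for n,uv,z in(('front',(500,44),.05),('front',(660,44),.05),('ribtop front edge',(520,219),.068),('ribtop front',(640,219),.068)):
    print(n,R.T@(plane(d,(uv[0]-300,uv[1]+20),z,T)[:2]-o))
print(R.T@(s['tcp_pos'][:2]-o))
```

```text
front [0.12730413 0.03103378]
front [ 0.12784608 -0.03514607]
ribtop front edge [0.05730438 0.0229724 ]
ribtop front [ 0.0573045  -0.02730738]
[ 0.03741451 -0.00069823]
```

Request:
{"api": "apply_moves", "payload": {"series": [0,-0.004,0,0,0,-0.004,0,0,0,-0.004,0,0,0,-0.004,0,0,0,-0.004,0,0,0,-0.004,0,0,0,-0.004,0,0,0,-0.004,0,0,0,-0.004,0,0,0,-0.002,0,0,0,-0.001,0,0,0,0,0,0]}}

```text
clock: 12.45
tcp_pos: [0.6047, 0.0983, 0.0533]
tcp_rot: [[0.982, -0.186, 0.016], [-0.186, -0.982, -0.0], [0.016, -0.003, -1.0]]
ft_force: [-0.0, -0.6, -0.6]
grip_width: 0.001
```

```bash
python3 st.py; python3 look.py m12
```

```text
12.45 box [ 0.08   -0.0003] z 0.05330149215839035 F [-0.0132 -0.555  -0.5656] toolx yaw -10.745104346533696 [ 0.0162 -0.0002] dq 0.20874179376948507
```

View pics/m12.png

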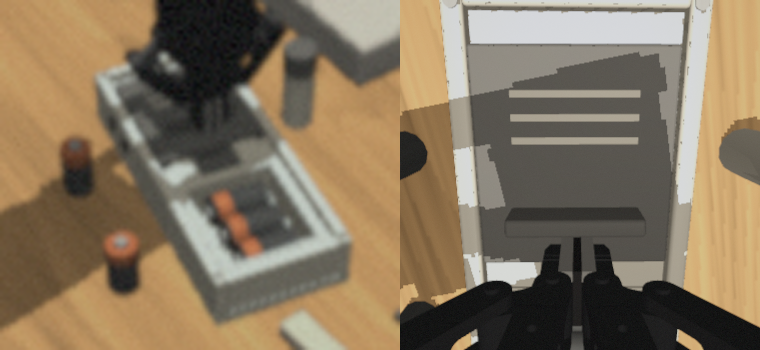

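Cover x is about 120 mm with all three cells uncovered. I'll back off, lift and check.

Request:
{"api": "apply_moves", "payload": {"series": [0,0.004,0,0,0,0.006,-0.002,0,0,0.004,-0.01,0,0,0,-0.02,0,0,0,-0.03,0,0,0,-0.03,0,0,0,-0.015,0,0,0,0,0,0,0,0,0]}}

```text
clock: 13.3
tcp_pos: [0.5983, 0.0794, 0.167]
tcp_rot: [[0.982, -0.191, 0.014], [-0.191, -0.982, 0.0], [0.014, -0.003, -1.0]]
ft_force: [0.8, 0.1, -0.8]
grip_width: -0.0
```

```bash
python3 st.py
python3 - <<'E'
from h import *
import cv2,pickle
s=bot.sense();d=bot.snapshot('wrist');pickle.dump((s,d),open('w13.pkl','wb'))
cv2.imwrite('pics/w13.png',d['frame'][:,:,::-1])
E
python3 look.py m13
```

```text
13.3 box [0.0603 0.0024] z 0.16704983616495672 F [ 0.7549  0.1099 -0.8269] toolx yaw -10.993216065708298 [0.0141 0.0004] dq 1.7809213709328968
```

View pics/w13.png

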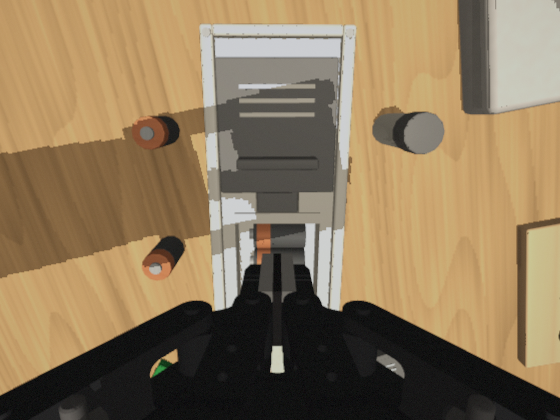

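View pics/m13.png

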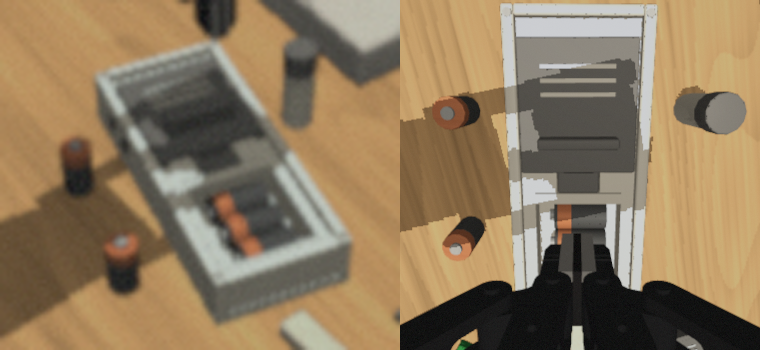

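Run:
```python
from h import *
import pickle,cv2
s,d=pickle.load(open('w13.pkl','rb'));T=wristT(d,s)
a=np.radians(78.9);R=np.array([[np.cos(a),-np.sin(a)],[np.sin(a),np.cos(a)]]);o=np.array([.589,.0198])
f=[R.T@(plane(d,u,.05,T)[:2]-o) for u in((216,57),(338,57),(220,192),(334,192))];print(np.array(f),np.mean(f,0))
w=[R.T@(plane(d,u,.048,T)[:2]-o) for u in((202,25),(355,25))];print('box end',w)
s,d0=pickle.load(open('w1.pkl','rb'))
a=cv2.imread('pics/top0.png');b=bot.snapshot('top')['frame'][:,:,::-1];cv2.imwrite('pics/topend.png',b)
```

```text
[[ 0.16998221  0.04416494]
 [ 0.17029265 -0.04358453]
 [ 0.07085394  0.04565613]
 [ 0.07071644 -0.04543049]] [0.12046131 0.00020151]
box end [array([0.19105953, 0.05334847]), array([ 0.19155672, -0.05497649])]
```

View pics/topend.png

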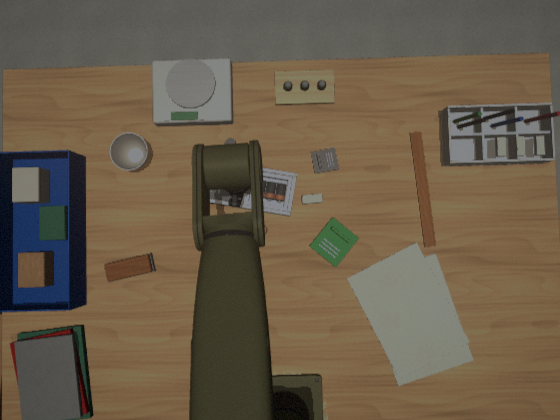

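The cover is at x ≈ 120.5 mm and y ≈ 0, and the bystanders in view are in place. The robot is clear, so I'm handing in.

```bash
python3 -c "
from cell import bot
print(bot.job_done())"
```

```text
the job is handed in; nothing more can be done
None
```

The battery box is open and I handed the job in at about 13.5 s of the 38 s allowed. I pressed the tab with the shut fingertips until it stopped, about 9 mm in. I then pushed the cover by the rear face of its rib along the box and over the tab, and lifted the arm clear.

**Last checks:**
- **Cover position:** the wrist camera put the cover's centre at x ≈ 120.5 mm, y ≈ 0 in the box frame. The limits are 102 to 140 mm and ±6 mm.
- **Cover lying flat:** it looks flat and shows the expected size when measured at its resting height. I did not measure its height or tilt separately.
- **Cells and bystanders:** all three cells are uncovered. The bystanders I could see stood where they started, but the arm hid part of the top view. The upright cells and glue stick I checked in the wrist and side views.
- **Robot:** it was about 0.11 m above the box when I handed in, with only noise on the force reading.

**What disagreed:**
- **Fingertip reach:** the shut fingertips touched the tab about 5 mm behind the TCP, not 19 mm ahead as the text says. I found the contact by small steps and force.
- **Pressing force:** it read 3 to 4 N on the way in, slightly under the stated 4 to 5 N. It rose to about 16 N at the stop, with up to 10 N sideways.
- **Tab after the push:** the cover hides most of the tab now. Before the push I saw it fully in.

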